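# Close the coffee mill's drawer and grind one turn

### The job

The drawer of the hand coffee mill was left open: push it fully shut with a fingertip, so that the grounds will drop into it, and only then grind by pushing the crank round with the finger for one full turn clockwise as seen from above, so that its knob comes back to about where it began. Only push gently: do not grip, lift, tip or shove the mill, and leave the mug, the spoon and the jar beside it alone.

Things in the scene. Friction and masses are not known exactly. Their poses are not given: they have to be found in the camera images.
- mill: hand coffee mill, loose (1.4 to 1.9 kg; slides under a push of 7 to 13 N): brown wooden box, 122 x 122 mm, 103 mm high, on top a bowl up to z = 141 mm, within 50 mm of the crank's axis, and the crank, to 211 mm. Origin on its underside; box from x = -43 to 79 mm, y = -50 to 72 mm. x points from the drawer front to the back (robot's x, give or take 0.35 rad), y left, z up
- mill_axis (a point): point on the crank's vertical axis at 172 mm height, about the middle of the crank arm's thickness (at x = 18, y = 11 mm in the mill's frame); axes as the mill's
- mill_crank (a joint): crank angle about the vertical axis, rad, growing anticlockwise seen from above (grinding clockwise makes it fall); no end stops. At 0 the arm points 2.44 rad clockwise from the mill's x axis; starts at 1.24 to 3.64, that is, within 1.2 rad of pointing straight back. It stays where it is left; friction 0.07 N m, some 0.7 N at the knob
- crank_knob (a point): centre of the round wooden knob on the end of the crank: 25 mm in diameter, upright, from 179 to 211 mm above the worktop, its axis 110 mm from the crank's axis. Below it the flat steel arm, some 12 mm wide, lies at 170 to 175 mm (164 to 175 mm nearer the axis)
- mill_drawer (a joint): how far the drawer in the front of the mill is out, in m: 0 is fully shut, 0.075 the stop; it starts 0.025 to 0.045 out and runs easily (0.4 N)
- drawer_knob (a point): the middle of the front face of the drawer's small wooden knob (14 mm wide, 16 mm high, 34 mm above the worktop); the knob stands 18 mm out from the drawer front, which is 90 mm wide and 42 mm high. To shut, push it along the mill's x axis
- mug: a loose mug, 81 mm across, 110 mm with its handle, 94 mm high, standing to the left of the mill, some 0.2 m from its axis; origin at the middle of its underside
- coffee_jar: a loose glass jar with a black lid, 63 mm across and 94 mm high, to the right of the mill, a little behind the spoon; origin at the middle of its underside
- spoon: a loose teaspoon, 139 mm long, lying on the worktop to the right of the mill; origin at its middle
There are look-alikes about, which are no part of the job. What is meant by the mill is not turquoise, and is the larger of those in its own colour.

How it is judged:
By the outcome, as a careful person would: the job done as asked, in the order asked, and still so for the second after the job is handed in, with the robot touching nothing.
It also fails if it takes over 72 s, if anything falls off the work surface, if the arm or the gripper's body presses on something with over 40 N, if the wrist force passes 120 N, or if a joint passes its speed limit or range.

### The arm

A 7-joint arm with a two-finger parallel gripper is mounted at the origin on a cart in front of the work surface, level with it; the furniture and walls round the work are solid. World frame = base frame: x ahead of the robot, y to its left, z up, the work surface at z = 0. Lengths are in m, angles in rad, forces in N, time in s.
With the tool pointing down it reaches from about 0.425 to 0.875 m from the base axis. Payload 8.4 kg.
Tool frame: the origin (TCP) lies between the finger pads; the fingertips stand 11 mm ahead of it and the grasp point (between the pads) lies 8 mm behind it (bot.tip_reach is the distance from the TCP to the fingertips, in m); y points along the fingers, z is the direction in which the jaws open and shut, and the axes are right-handed (so a half turn about y gives the same grasp; the last joint's range is limited). The gripper opens to 85 mm and grips with 20 to 120 N. Pads are 22 mm wide; open, the fingers measure 114 mm over their backs; the gripper's body (76 mm by 85 mm) begins 54 mm behind the grasp point. The pads swing forward as they close: fully open they stand 13 mm farther back than shut.
Start: joints at [1.052, 0.333, 0.04, 1.465, -0.013, 1.343, -0.059], TCP at [0.265, -0.594, 0.242] pointing down, gripper open.
Joint ranges: [-2.58, 2.58], [-0.38, 2.09], [-1.3, 1.39], [0.25, 2.4], [-1.5, 4.64], [0.08, 2.09], [-2.65, 2.65]. Speed limits (rad/s): [2.22, 2.22, 2.79, 2.79, 3.14, 3.14, 3.14].

### API

Orientations are given as a unit quaternion [w, x, y, z].
In Python, from workcell import sensors, cams, workorder, bot gives the robot as it stands.
- The arm moves only by the tool arm_command, never from a script. Its argument "motion" is a list of rows, each an object with "dp": the shift along the tool's x, y, z in m, a list of three; "turn": the turn, a rotation vector about the tool's x, y, z in rad, a list of three; "gripper": the finger opening in m, from 0 to 0.0854. In form: [{"dp": [dx, dy, dz], "turn": [wx, wy, wz], "gripper": gripper}, ...]. A call has 1 to 12 rows; each row shifts and turns the commanded pose from where the row before left it, along the tool's axes as they then stand; what a row does not reach is not made up. A row lasts 1/10 s, in which the tool goes at most 50 mm and 8.59 degrees, less where a joint would pass 70% of its speed; a pose out of reach is approached as far as the arm can. A call with a gripper value outside its range is refused whole. The fingers move at their own pace and stop on an object; "newtons" is the grip in N (left out, the last holds). Time passes only in rows, so rows that do not move let the fingers close. It gives the time, the measured TCP pose, the force and the opening at its end, in the units of the state.
- sensors.observe(): the state, without advancing time (a new reading comes with each control period).
- cams.read_camera(name): name is "scene" or "top" or "wrist"; returns the picture (480x640x3 uint8, blue, green, red); there is no depth.
- cams.camera_info(name): a dict with "fx", "fy", "cx", "cy" (pixels), "k1" (the pictures are not rectified: a ray, as slopes to the right and down, at radius r is drawn at 1 + k1 r^2 times it, then the intrinsics apply), "R" (3x3) and "t" (3): a world point X has camera coordinates R X + t. Camera axes: x right, y down, z forward; pixel columns grow to the right and rows downward; lengths in m; the calibration is good to about 2 mm. A picture is of the moment at which its call begins: read the wrist's pose just before it. camera_info takes no time and is no camera call; for the wrist camera it gives the pose at the moment of the call.
- workorder.finish_job(): hands the job in, once; it reports no verdict.
The state is a dict: "t": time; "q": joint angles; "qd": joint speeds; "joint_torque": joint torques, N m; "position": TCP position; "orientation": TCP orientation; "wrist_force": force on the tool from outside, world axes, zero at the start; "moment": the same for the moment, N m; "grip_width": finger opening in m.
Only numpy, scipy, OpenCV 4.12 (cv2) and the standard library are available. Lean on these libraries where they do the work, as an engineer would, in place of code of your own. Each camera call takes 0.05 s, during which the arm holds its last target.

## Working session

There is one attempt and no reset: what is moved stays moved. The work goes in short steps, Python scripts to look and compute and a tool call to move; the robot and the scene stay as the last step left them, time stands still between calls to the robot, and variables do not carry over. Pictures are saved under pics/ and viewed, and the job is handed in when it is done.

Besides the shell and the picture viewer there is one more tool, called as a command line: name --argument value ..., lists and objects as JSON in quotes. arm_command: Moves the arm, as the interface text tells. Its arguments: {"type":"object","properties":{"motion":{"type":"array"},"newtons":{"type":"number"}},"required":["motion"]}

```bash
ls; mkdir -p pics; python3 - <<'E'
from workcell import sensors, cams, workorder, bot
import cv2
s=sensors.observe()
for k,v in s.items(): print(k,v)
print([a for a in dir(bot) if a[0]!='_'], bot.tip_reach)
for n in ("scene","top"):
    print(n,cams.camera_info(n)); cv2.imwrite(f"pics/{n}0.png",cams.read_camera(n))
E
```

```text
pics
t 0.0
q [ 1.05180855  0.33395751  0.03986383  1.46628856 -0.01343553  1.34327404
 -0.05849754]
qd [-1.86285557e-03  2.30965542e-05  1.30785332e-03  1.45972936e-03
  1.75906745e-04  7.38693830e-04  3.51851408e-04]
joint_torque [ 1.95258972e-04 -6.58552694e+01  1.36572618e+00 -4.05568099e+01
  1.67387567e-02  1.23605804e-02 -3.08920266e-05]
position [ 0.26473088 -0.59316706  0.2413825 ]
orientation [ 0.1471765  -0.14747403  0.69215702 -0.69102037]
wrist_force [-1.07516814  0.31345992  0.85818852]
moment [ 0.01796093 -0.00933955  0.01875509]
grip_width 0.08542590327347986
['IKError', 'tip_reach'] 0.011
scene {'fx': 450.3529795869448, 'fy': 450.3529795869448, 'cx': 322.6694158665728, 'cy': 235.44271747823564, 'k1': -0.1023627788501497, 'R': array([[-0.78165469, -0.62326188,  0.02367642],
       [-0.36698592,  0.42889274, -0.82545282],
       [ 0.50431863, -0.65390798, -0.56397435]]), 't': array([0.38937523, 0.34282082, 0.91890335])}
top {'fx': 548.5948681170274, 'fy': 548.5948681170274, 'cx': 320.5255974066026, 'cy': 239.49010266591853, 'k1': 0.03680481278189914, 'R': array([[ 6.74126610e-02, -9.97725096e-01, -4.07061020e-04],
       [-9.76294313e-01, -6.58805427e-02, -2.06177516e-01],
       [ 2.05681664e-01,  1.42963863e-02, -9.78514520e-01]]), 't': array([-0.0815097 ,  0.55569794,  1.4028967 ])}
```

View pics/top0.png

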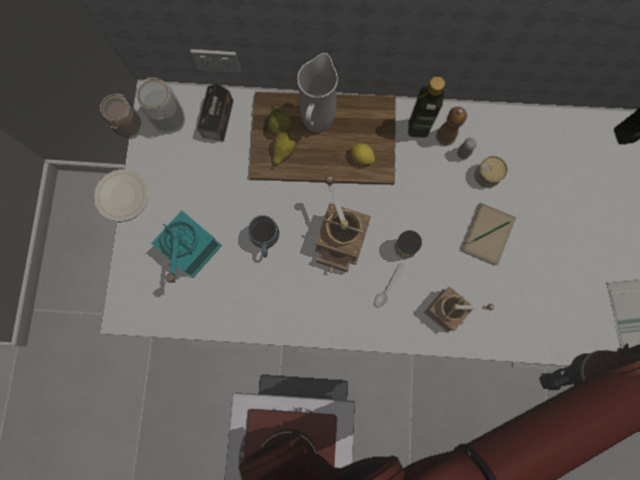

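View pics/scene0.png

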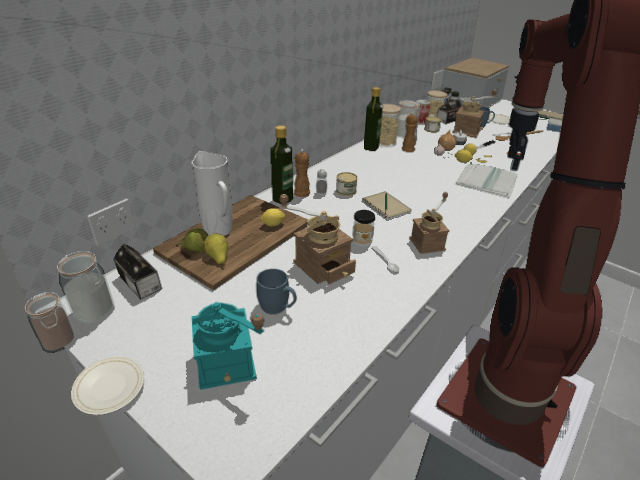

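Candidates for the mill in the top view are the turquoise mill at (187,243), which is the wrong colour, the small brown mill at (450,308), and the larger brown mill at (342,235). Another brown one stands far off at scene (470,120). By the description I choose (342,235), with mug (263,235), jar (408,243) and spoon (390,285) beside it. Next is a close crop to check that choice.

```bash
cat > h.py <<'E'
import numpy as np, cv2
from workcell import sensors, cams, workorder, bot
def ray(ci,u,v):
    K=np.array([[ci['fx'],0,ci['cx']],[0,ci['fy'],ci['cy']],[0,0,1.]])
    p=cv2.undistortPoints(np.array([[[u,v]]],float),K,np.array([ci['k1'],0,0,0.]))[0,0]
    R=np.array(ci['R']);return -R.T@ci['t'], R.T@np.array([p[0],p[1],1])
def onz(ci,u,v,z):
    c,d=ray(ci,u,v);return c+d*(z-c[2])/d[2]
def tri(a,ua,b,ub):
    c1,d1=ray(a,*ua);c2,d2=ray(b,*ub)
    M=np.stack([d1,-d2],1);s=np.linalg.lstsq(M,c2-c1,rcond=None)[0]
    p,q=c1+s[0]*d1,c2+s[1]*d2;return (p+q)/2,np.linalg.norm(p-q)
def proj(ci,X):
    R=np.array(ci['R']);rv=cv2.Rodrigues(R)[0]
    K=np.array([[ci['fx'],0,ci['cx']],[0,ci['fy'],ci['cy']],[0,0,1.]])
    return cv2.projectPoints(np.array(X,float).reshape(-1,1,3),rv,np.array(ci['t'],float),K,np.array([ci['k1'],0,0,0.]))[0][:,0]
E
python3 - <<'E'
import cv2
a=cv2.imread('pics/top0.png')[165:285,300:450]
cv2.imwrite('pics/ctop.png',cv2.resize(a,None,fx=5,fy=5,interpolation=cv2.INTER_CUBIC)[:600,:750])
a=cv2.imread('pics/scene0.png')[180:300,260:410]
cv2.imwrite('pics/cscene.png',cv2.resize(a,None,fx=5,fy=5,interpolation=cv2.INTER_CUBIC))
E
```

```text
(no output)
```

View pics/ctop.png

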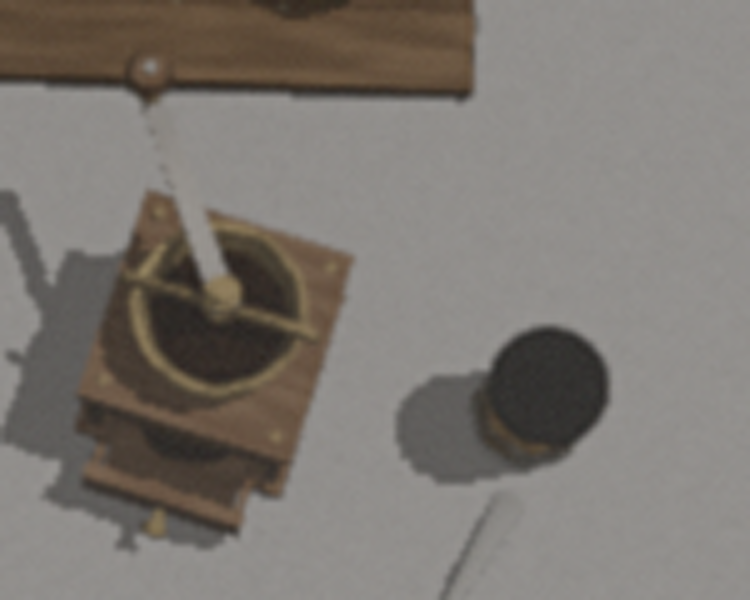

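View pics/cscene.png

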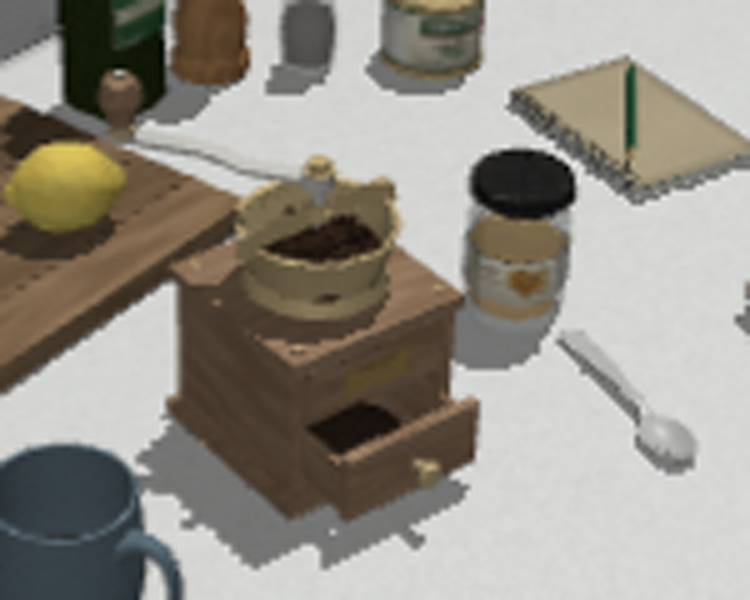

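```bash
python3 - <<'E'
from h import *
T=cams.camera_info('top');S=cams.camera_info('scene')
t=lambda u,v:(300+(u+.5)/5-.5,165+(v+.5)/5-.5)
s=lambda u,v:(260+(u+.5)/5-.5,180+(v+.5)/5-.5)
for n,a,b in (('knob',(150,72),(121,92)),('hub',(224,292),(318,165)),('dknob',(157,524),(428,471)),('cornerFL',(82,393),(297,365)),('cornerFR',(280,462),(465,297)),('cornerBL',(150,192),(175,268))):
    print(n,*[np.round(x,4) for x in tri(T,t(*a),S,s(*b))])
C=[onz(T,*t(*a),.103) for a in ((82,393),(280,462),(352,258),(150,192))]
for c in C: print(np.round(c,4))
print('ctr',np.mean(C,0)); 
for i in range(4):
    d=C[(i+1)%4]-C[i]; print(np.linalg.norm(d),np.degrees(np.arctan2(d[1],d[0])))
print('dk onz',onz(T,*t(157,524),.034),'knob onz .205',onz(T,*t(150,70),.205),'hub',onz(T,*t(224,292),.188))
print('jar',onz(T,*t(548,386),.094),'spoon tip',onz(T,*t(505,500),0.003))
m=T; print('mug',onz(T,263,231,.094),'mug handle',onz(T,265,254,.06),'jug',onz(T,318,100,.0), 'board edges',onz(T,*t(470,90),.02),onz(T,254,178,.02),'lemon',onz(T,362,155,.03))
E
```

```text
knob [ 0.6821 -0.0581  0.2017] 0.0005
hub [ 0.581  -0.1009  0.1767] 0.0018
dknob [ 0.4846 -0.0771  0.0367] 0.0005
cornerFL [ 0.5398 -0.0335  0.1046] 0.0004
cornerFR [ 0.5094 -0.1375  0.1061] 0.0017
cornerBL [ 0.6492 -0.0619  0.1021] 0.0009
[ 0.5399 -0.0336  0.103 ]
[ 0.5108 -0.1373  0.103 ]
[ 0.6209 -0.1688  0.103 ]
[ 0.6493 -0.0616  0.103 ]
ctr [ 0.58022483 -0.10031065  0.103     ]
0.10769930700318543 -105.70345880439321
0.114523945258168 -15.968112300913607
0.11083112344161197 75.12044791590102
0.1129587675527404 165.61106776229693
dk onz [ 0.48521981 -0.07702034  0.034     ] knob onz .205 [ 0.68228298 -0.05791517  0.205     ] hub [ 0.57744385 -0.10103606  0.188     ]
jar [ 0.56170154 -0.27402153  0.094     ] spoon tip [ 0.51616302 -0.26641508  0.003     ]
mug [0.56478914 0.10650985 0.094     ] mug handle [0.5104973  0.09987069 0.06      ] jug [ 0.98692951 -0.00762034  0.        ] board edges [ 0.74353818 -0.23590192  0.02      ] [0.73071412 0.15414831 0.02      ] lemon [ 0.81505324 -0.14313746  0.03      ]
```

```bash
cat >> h.py <<'E'
from scipy.spatial.transform import Rotation as Ro
AX=np.array([.5802,-.1005]);YAW=-.272
MX=np.array([np.cos(YAW),np.sin(YAW),0]);MY=np.array([-MX[1],MX[0],0])
def pose():
    s=sensors.observe();q=s['orientation'];return s,np.array(s['position']),Ro.from_quat([q[1],q[2],q[3],q[0]]).as_matrix()
def M(a,b,z): return np.array([AX[0],AX[1],0])+a*MX+b*MY+np.array([0,0,z])
def need(Pt,Rt):
    s,P,R=pose()
    print('dp tool',np.round(R.T@(Pt-P),4),'turn tool',np.round(Ro.from_matrix(R.T@Rt).as_rotvec(),4))
E
python3 - <<'E'
from h import *
s,P,R=pose();print(np.round(R,3))
T=cams.camera_info('top')
print('small mill',onz(T,450,308,.08),onz(T,490,307,.15))
for th in (0,.4):
    y=-np.cos(th)*np.array([0,0,1])+np.sin(th)*MX
    for sg in (1,-1):
        x=sg*MY; Rt=np.stack([x,y,np.cross(x,y)],1)
        need(M(-.15,-.003,.30),Rt)
E
```

```text
[[-0.913 -0.001  0.408]
 [-0.408  0.001 -0.913]
 [ 0.    -1.    -0.001]]
small mill [ 0.39952143 -0.38534264  0.08      ] [ 0.40168818 -0.46540993  0.15      ]
dp tool [-0.3715 -0.0579 -0.4148] turn tool [6.0000e-04 2.2626e+00 1.7000e-03]
dp tool [-0.3715 -0.0579 -0.4148] turn tool [ 1.40e-03 -8.79e-01 -5.00e-04]
dp tool [-0.3715 -0.0579 -0.4148] turn tool [-0.2115  2.2257  0.4529]
dp tool [-0.3715 -0.0579 -0.4148] turn tool [ 0.3752 -0.8671  0.1752]
```

arm_command --motion '[{"dp": [-0.031,-0.005,-0.0346],"turn": [0,0,0],"gripper": 0},{"dp": [-0.031,-0.005,-0.0346],"turn": [0,0,0],"gripper": 0},{"dp": [-0.031,-0.005,-0.0346],"turn": [0,0,0],"gripper": 0},{"dp": [-0.031,-0.005,-0.0346],"turn": [0,0,0],"gripper": 0},{"dp": [-0.031,-0.005,-0.0346],"turn": [0,0,0],"gripper": 0},{"dp": [-0.031,-0.005,-0.0346],"turn": [0,0,0],"gripper": 0},{"dp": [-0.031,-0.005,-0.0346],"turn": [0,0,0],"gripper": 0},{"dp": [-0.031,-0.005,-0.0346],"turn": [0,0,0],"gripper": 0},{"dp": [-0.031,-0.005,-0.0346],"turn": [0,0,0],"gripper": 0},{"dp": [-0.031,-0.005,-0.0346],"turn": [0,0,0],"gripper": 0},{"dp": [-0.031,-0.005,-0.0346],"turn": [0,0,0],"gripper": 0},{"dp": [-0.031,-0.003,-0.034],"turn": [0,0,0],"gripper": 0}]' --newtons 20

```text
t: 1.3
position: [0.4357, -0.0614, 0.3007]
orientation: [-0.147, 0.147, -0.691, 0.692]
wrist_force: [1.8, -0.5, 0.6]
grip_width: 0.0005
```

arm_command --motion '[{"dp": [0,0,0],"turn": [0,-0.11,0],"gripper": 0},{"dp": [0,0,0],"turn": [0,-0.11,0],"gripper": 0},{"dp": [0,0,0],"turn": [0,-0.11,0],"gripper": 0},{"dp": [0,0,0],"turn": [0,-0.11,0],"gripper": 0},{"dp": [0,0,0],"turn": [0,-0.11,0],"gripper": 0},{"dp": [0,0,0],"turn": [0,-0.11,0],"gripper": 0},{"dp": [0,0,0],"turn": [0,-0.11,0],"gripper": 0},{"dp": [0,0,0],"turn": [0,-0.109,0],"gripper": 0},{"dp": [0,0,0],"turn": [0,0,0],"gripper": 0},{"dp": [0,0,0],"turn": [0,0,0],"gripper": 0}]'

```text
t: 2.3
position: [0.4355, -0.0633, 0.3002]
orientation: [0.427, -0.427, 0.564, -0.564]
wrist_force: [0.1, 0.5, 0.0]
grip_width: 0.0001
```

arm_command --motion '[{"dp": [0,0,0],"turn": [0.1,0,0],"gripper": 0},{"dp": [0,0,0],"turn": [0.1,0,0],"gripper": 0},{"dp": [0,0,0],"turn": [0.1,0,0],"gripper": 0},{"dp": [0,0,0],"turn": [0.1,0,0],"gripper": 0},{"dp": [0,0,0],"turn": [0,0,0],"gripper": 0}]'

```text
t: 2.8
position: [0.4394, -0.0633, 0.3]
orientation: [-0.494, 0.347, -0.455, 0.654]
wrist_force: [-1.0, 1.2, -0.4]
grip_width: 0.0002
```

```bash
python3 - <<'E'
from h import *
s,P,R=pose();print(s['q'],s['position'],s['wrist_force']);print(np.round(R,3))
ci=cams.camera_info('wrist');cv2.imwrite('pics/w1.png',cams.read_camera('wrist'));cv2.imwrite('pics/s1.png',cams.read_camera('scene'))
th=.4;y=-np.cos(th)*np.array([0,0,1])+np.sin(th)*MX;x=-MY;Rt=np.stack([x,y,np.cross(x,y)],1)
need(M(-.15,-.003,.30),Rt)
E
```

```text
[ 0.340024   -0.36720329 -0.28476891  2.07202265 -0.02527286  1.08013673
 -0.20904062] [ 0.4393939  -0.06327804  0.30001224] [-1.0051222   1.22939889 -0.44501956]
[[-0.27   0.33   0.904]
 [-0.963 -0.097 -0.252]
 [ 0.005 -0.939  0.344]]
dp tool [ 0.0008 -0.0015 -0.0048] turn tool [0.0513 0.0002 0.0047]
```

View pics/w1.png

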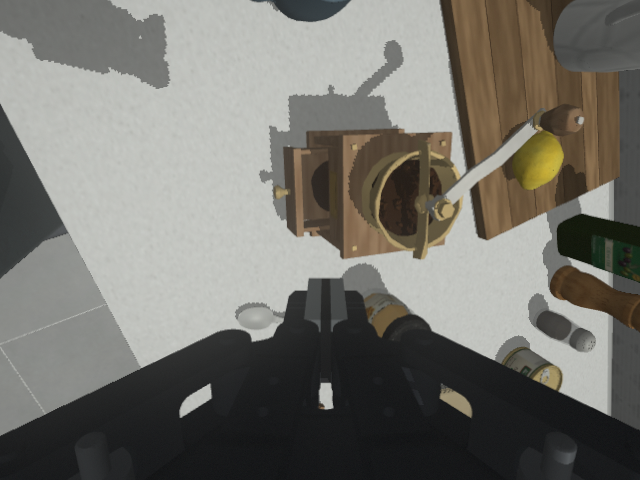

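View pics/s1.png

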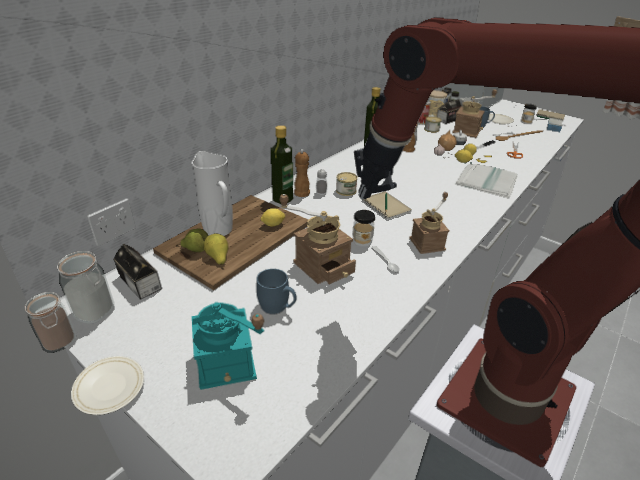

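```bash
python3 - <<'E'
from h import *
W=cams.camera_info('wrist');T=cams.camera_info('top');S=cams.camera_info('scene')
print('cam pos',-np.array(W['R']).T@W['t'])
t=lambda u,v:(300+(u+.5)/5-.5,165+(v+.5)/5-.5)
s=lambda u,v:(260+(u+.5)/5-.5,180+(v+.5)/5-.5)
print(tri(W,(278,193),T,t(157,524)),tri(W,(278,193),S,s(428,471)))
print(tri(W,(577,121),T,t(150,68)))
for z in(.034,): print(onz(W,278,193,z))
print('topcorners',*[np.round(onz(W,*c,.103),4) for c in ((339,136),(344,258),(451,133),(465,248))])
for n,a in (('front',.0982),):
    e=onz(W,278,193,.034)[:2]-AX; print(e@MX[:2],e@MY[:2])
th=.35;y=-np.cos(th)*np.array([0,0,1])+np.sin(th)*MX;x=-MY;Rt=np.stack([x,y,np.cross(x,y)],1)
# tip front corner: tcp + .011 y + .0145 z
tip=.011*Rt[:,1]+.0145*Rt[:,2];print('tip off',tip, 'along mx',tip@MX)
for a in (-.115,): need(M(a,-.003,.034)-tip,Rt)
E
```

```text
cam pos [0.41570597 0.01369237 0.42436628]
(array([ 0.48555604, -0.07711406,  0.02836436]), np.float64(0.0010697212819472607)) (array([ 0.48302201, -0.07483908,  0.03884403]), np.float64(0.0003762882311475258))
(array([ 0.68147512, -0.05755201,  0.21094101]), np.float64(0.0007072225047142696))
[ 0.48402889 -0.07584961  0.034     ]
topcorners [ 0.5383 -0.03    0.103 ] [ 0.5138 -0.1405  0.103 ] [ 0.6516 -0.0597  0.103 ] [ 0.6487 -0.1841  0.103 ]
-0.09925796760809703 -0.002093048580098236
tip off [ 0.01675334 -0.00467272 -0.00536108] along mx 0.017392780218296957
dp tool [-0.0004  0.2494 -0.0773] turn tool [0.0013 0.0001 0.0047]
```

arm_command --motion '[{"dp": [0,0.0208,-0.0064],"turn": [0,0,0],"gripper": 0},{"dp": [0,0.0208,-0.0064],"turn": [0,0,0],"gripper": 0},{"dp": [0,0.0208,-0.0064],"turn": [0,0,0],"gripper": 0},{"dp": [0,0.0208,-0.0064],"turn": [0,0,0],"gripper": 0},{"dp": [0,0.0208,-0.0064],"turn": [0,0,0],"gripper": 0},{"dp": [0,0.0208,-0.0064],"turn": [0,0,0],"gripper": 0},{"dp": [0,0.0208,-0.0064],"turn": [0,0,0],"gripper": 0},{"dp": [0,0.0208,-0.0064],"turn": [0,0,0],"gripper": 0},{"dp": [0,0.0208,-0.0064],"turn": [0,0,0],"gripper": 0},{"dp": [0,0.0208,-0.0064],"turn": [0,0,0],"gripper": 0},{"dp": [0,0.0208,-0.0064],"turn": [0,0,0],"gripper": 0},{"dp": [0,0,0],"turn": [0,0,0],"gripper": 0}]'

```text
t: 4.1
position: [0.4497, -0.0699, 0.0582]
orientation: [-0.491, 0.349, -0.458, 0.653]
wrist_force: [0.2, -0.4, -0.2]
grip_width: -0.0
```

```bash
python3 - <<'E'
from h import *
s,P,R=pose();print(s['q'],s['position'],s['wrist_force']);print(np.round(R,3))
cv2.imwrite('pics/w2.png',cams.read_camera('wrist'))
tip=P+.011*R[:,1]+.0145*R[:,2];e=tip-M(0,0,0);print('tip',e@MX,e@MY,tip[2])
th=.35;y=-np.cos(th)*np.array([0,0,1])+np.sin(th)*MX;x=-MY;Rt=np.stack([x,y,np.cross(x,y)],1)
need(M(-.115,-.003,.034)-(tip-P),Rt)
a=cv2.imread
im=cams.read_camera('scene')[180:300,260:410];cv2.imwrite('pics/s2.png',cv2.resize(im,None,fx=5,fy=5,interpolation=cv2.INTER_CUBIC))
E
```

```text
[ 0.38962268 -0.05009444 -0.40211716  2.37082362  0.17332628  0.49505245
 -0.431037  ] [ 0.44973777 -0.06988325  0.05817157] [ 0.18024726 -0.43792922 -0.16933098]
[[-0.274  0.322  0.906]
 [-0.962 -0.097 -0.256]
 [ 0.005 -0.942  0.336]]
tip -0.11653598634297141 -0.005677716030473012 0.05269172290425672
dp tool [-0.0025  0.0193 -0.0063] turn tool [ 0.0047 -0.0029  0.0062]
```

View pics/w2.png

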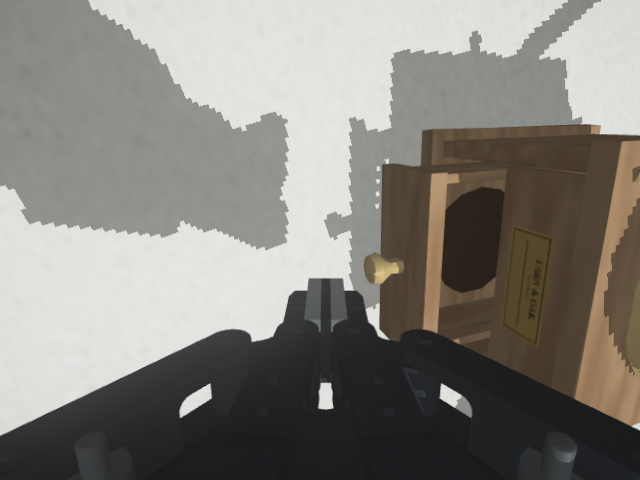

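View pics/s2.png

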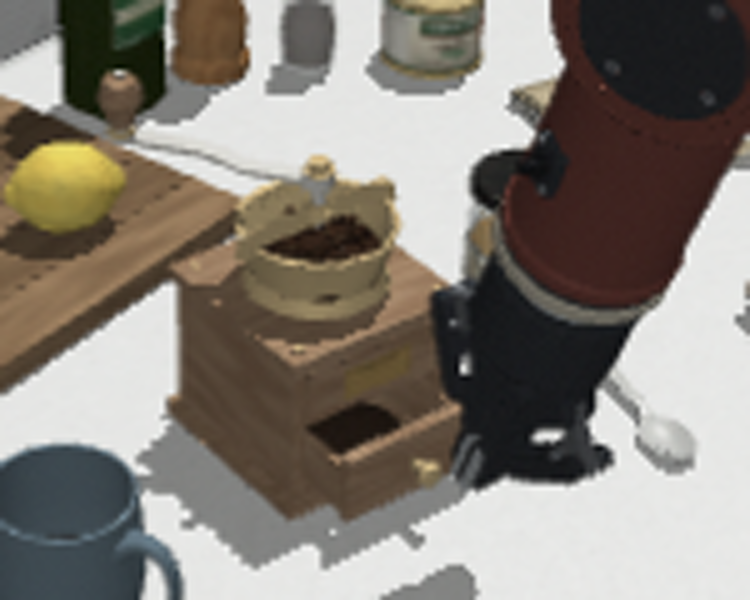

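arm_command --motion '[{"dp": [-0.0015,0.01,0],"turn": [0,0,0],"gripper": 0},{"dp": [-0.0015,0.01,0],"turn": [0,0,0],"gripper": 0},{"dp": [0,0,0],"turn": [0,0,0],"gripper": 0},{"dp": [0,0,0],"turn": [0,0,0],"gripper": 0}]'

```text
t: 4.6
position: [0.4594, -0.0686, 0.0432]
orientation: [-0.493, 0.347, -0.456, 0.654]
wrist_force: [-0.2, 0.5, 0.3]
grip_width: 0.0002
```

```bash
cat >> h.py <<'E'
def tipst():
    s,P,R=pose()
    tip=P+.011*R[:,1]+.0145*R[:,2];e=tip-M(0,0,0);F=np.array(s['wrist_force']);print('t',s['t'],'tip',np.round([e@MX,e@MY,tip[2]],4),'F',np.round(F,2),'Fx',round(F@MX,2),'mx in tool',np.round(R.T@MX,3),'q',np.round(s['q'],2))
E
python3 - <<'E'
from h import *
tipst()
cv2.imwrite('pics/w3.png',cams.read_camera('wrist'))
for i in range(5):
    s,P,R=pose();cams.read_camera('top');print(np.round(s['wrist_force'],2))
E
```

```text
t 4.6 tip [-0.1075 -0.0018  0.0378] F [-0.24  0.49  0.35] Fx -0.36 mx in tool [-0.003  0.343  0.939] q [ 0.38  0.   -0.41  2.37  0.25  0.45 -0.5 ]
[-0.18 -0.22  0.36]
[ 0.12 -0.67 -1.15]
[ 0.55  0.13 -0.53]
[-0.05 -0.33 -0.51]
[-0.01  0.65  0.58]
```

View pics/w3.png

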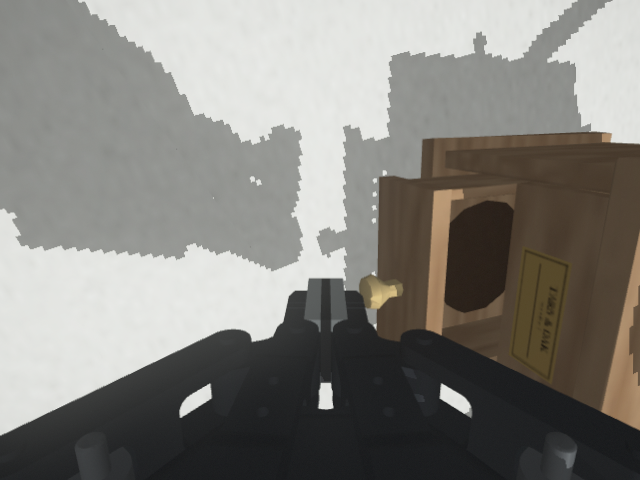

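arm_command --motion '[{"dp": [0,0.004,0.0034],"turn": [0,0,0],"gripper": 0},{"dp": [0,0.003,0.0035],"turn": [0,0,0],"gripper": 0},{"dp": [0,0.0014,0.0038],"turn": [0,0,0],"gripper": 0},{"dp": [0,0.0014,0.0038],"turn": [0,0,0],"gripper": 0},{"dp": [0,0.0014,0.0038],"turn": [0,0,0],"gripper": 0},{"dp": [0,0.0014,0.0038],"turn": [0,0,0],"gripper": 0},{"dp": [0,0,0],"turn": [0,0,0],"gripper": 0}]'

```text
t: 5.6
position: [0.4836, -0.0753, 0.038]
orientation: [-0.493, 0.348, -0.456, 0.654]
wrist_force: [-0.8, 1.0, 0.2]
grip_width: -0.0001
```

```bash
python3 - <<'E'
from h import *
tipst()
cv2.imwrite('pics/w4.png',cams.read_camera('wrist'))
E
```

```text
t 5.6 tip [-0.0824 -0.0018  0.0327] F [-0.8   1.04  0.19] Fx -1.05 mx in tool [-0.003  0.343  0.939] q [ 0.38  0.06 -0.4   2.32  0.3   0.44 -0.53]
```

View pics/w4.png

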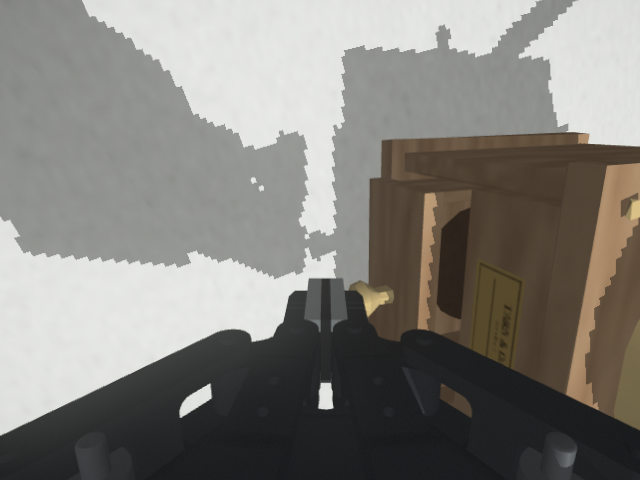

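arm_command --motion '[{"dp": [0,0.001,0.0028],"turn": [0,0,0],"gripper": 0},{"dp": [0,0.001,0.0028],"turn": [0,0,0],"gripper": 0},{"dp": [0,0.001,0.0028],"turn": [0,0,0],"gripper": 0},{"dp": [0,0,0],"turn": [0,0,0],"gripper": 0}]'

```text
t: 6.05
position: [0.492, -0.0777, 0.0381]
orientation: [-0.493, 0.348, -0.456, 0.654]
wrist_force: [-0.3, -0.2, -0.1]
grip_width: 0.0002
```

```bash
python3 - <<'E'
from h import *
tipst()
cv2.imwrite('pics/w5.png',cams.read_camera('wrist'));tipst()
E
```

```text
t 6.05 tip [-0.0736 -0.0018  0.0328] F [-0.33 -0.21 -0.11] Fx -0.26 mx in tool [-0.003  0.343  0.939] q [ 0.38  0.08 -0.39  2.3   0.31  0.45 -0.53]
t 6.1 tip [-0.0739 -0.0018  0.0327] F [ 0.27 -1.59  0.18] Fx 0.69 mx in tool [-0.003  0.343  0.939] q [ 0.38  0.08 -0.39  2.3   0.31  0.45 -0.53]
```

View pics/w5.png

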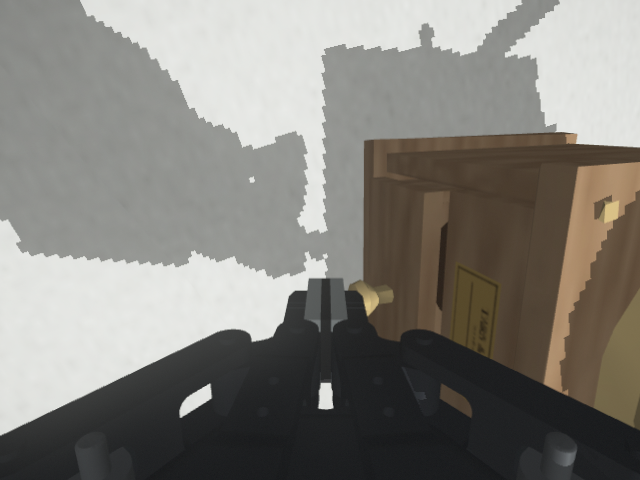

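arm_command --motion '[{"dp": [0,0.0007,0.0019],"turn": [0,0,0],"gripper": 0},{"dp": [0,0.0007,0.0019],"turn": [0,0,0],"gripper": 0},{"dp": [0,0.0007,0.0019],"turn": [0,0,0],"gripper": 0},{"dp": [0,0,0],"turn": [0,0,0],"gripper": 0}]'

```text
t: 6.5
position: [0.4977, -0.0794, 0.038]
orientation: [-0.493, 0.348, -0.456, 0.654]
wrist_force: [0.3, -1.1, -0.8]
grip_width: 0.0002
```

```bash
python3 - <<'E'
from h import *
tipst()
cv2.imwrite('pics/w6.png',cams.read_camera('wrist'));tipst()
E
```

```text
t 6.5 tip [-0.0677 -0.0019  0.0327] F [ 0.3  -1.07 -0.85] Fx 0.58 mx in tool [-0.003  0.343  0.939] q [ 0.38  0.09 -0.39  2.29  0.31  0.45 -0.53]
t 6.55 tip [-0.0679 -0.0019  0.0327] F [ 0.19 -0.45  0.81] Fx 0.31 mx in tool [-0.003  0.343  0.939] q [ 0.38  0.09 -0.39  2.29  0.31  0.45 -0.53]
```

View pics/w6.png

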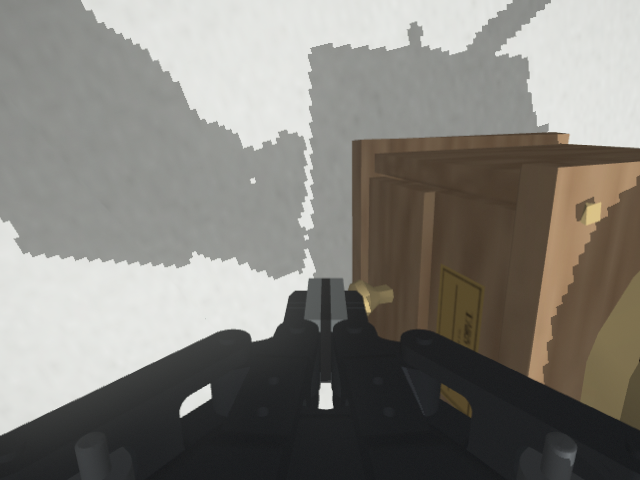

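arm_command --motion '[{"dp": [0,0.0005,0.0014],"turn": [0,0,0],"gripper": 0},{"dp": [0,0.0005,0.0014],"turn": [0,0,0],"gripper": 0},{"dp": [0,0,0],"turn": [0,0,0],"gripper": 0}]'

```text
t: 6.85
position: [0.4989, -0.0798, 0.0374]
orientation: [-0.493, 0.349, -0.456, 0.654]
wrist_force: [-12.5, 3.8, 10.8]
grip_width: -0.0002
```

```bash
python3 - <<'E'
from h import *
tipst()
cv2.imwrite('pics/w7.png',cams.read_camera('wrist'));tipst()
E
```

```text
t 6.85 tip [-0.0665 -0.002   0.032 ] F [-12.54   3.77  10.81] Fx -13.09 mx in tool [-0.002  0.34   0.94 ] q [ 0.38  0.1  -0.39  2.29  0.31  0.45 -0.53]
t 6.9 tip [-0.0665 -0.0019  0.032 ] F [-11.27   4.04  11.2 ] Fx -11.94 mx in tool [-0.002  0.34   0.94 ] q [ 0.38  0.1  -0.39  2.29  0.31  0.45 -0.53]
```

View pics/w7.png

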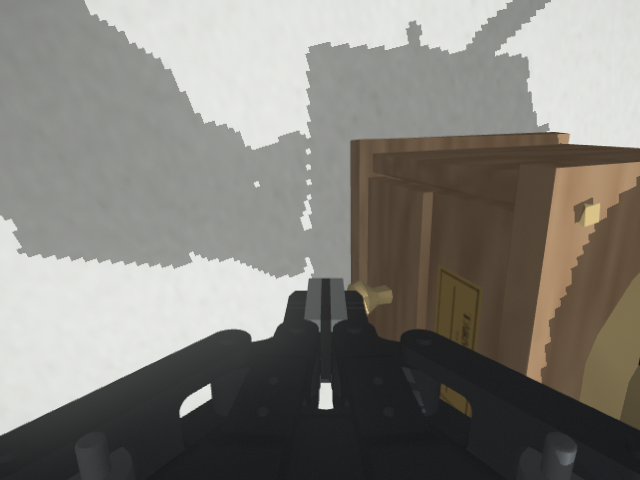

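arm_command --motion '[{"dp": [0,-0.002,-0.0055],"turn": [0,0,0],"gripper": 0},{"dp": [0,-0.004,-0.011],"turn": [0,0,0],"gripper": 0},{"dp": [0,-0.007,-0.018],"turn": [0,0,0],"gripper": 0},{"dp": [0,0,0],"turn": [0,0,0],"gripper": 0}]'

```text
t: 7.3
position: [0.4621, -0.0699, 0.0377]
orientation: [-0.493, 0.349, -0.456, 0.654]
wrist_force: [-0.1, -0.3, -0.3]
grip_width: 0.0
```

```bash
python3 - <<'E'
from h import *
tipst()
cv2.imwrite('pics/w8.png',cams.read_camera('wrist'));tipst()
im=cams.read_camera('scene')[180:300,260:410];cv2.imwrite('pics/s8.png',cv2.resize(im,None,fx=5,fy=5,interpolation=cv2.INTER_CUBIC))
E
```

```text
t 7.3 tip [-0.1046 -0.0023  0.0323] F [-0.13 -0.32 -0.35] Fx -0.03 mx in tool [-0.002  0.341  0.94 ] q [ 0.39  0.02 -0.41  2.36  0.27  0.44 -0.52]
t 7.35 tip [-0.1031 -0.0021  0.0329] F [ 0.52  0.09 -0.01] Fx 0.48 mx in tool [-0.002  0.343  0.939] q [ 0.39  0.02 -0.41  2.36  0.27  0.44 -0.52]
```

View pics/w8.png

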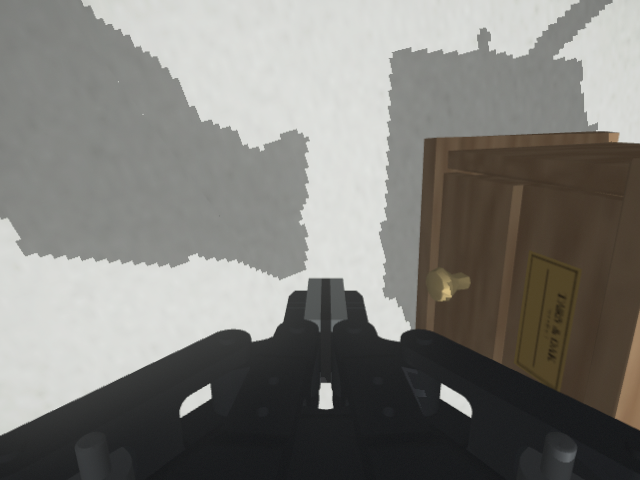

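View pics/s8.png

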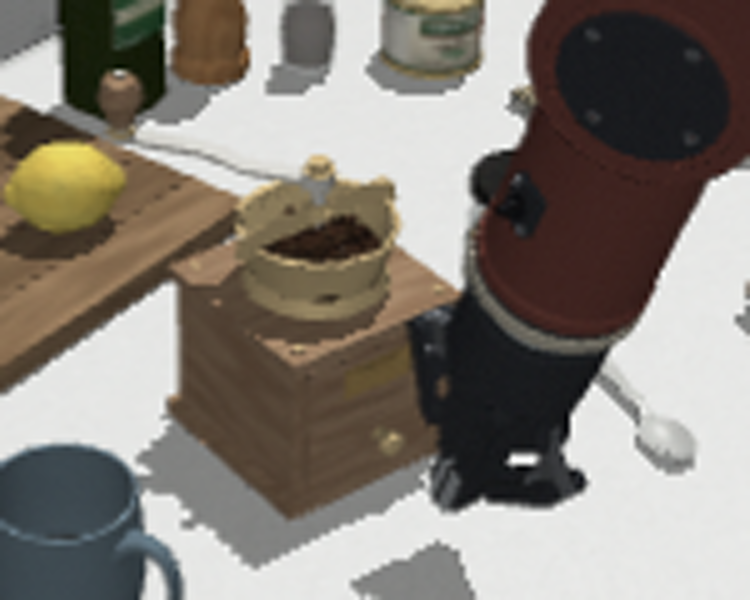

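Drawer is flush, and the mill's corners are at the same pixels as before. Now I rise and make the tool upright.

arm_command --motion '[{"dp": [0,-0.038,0.0135],"turn": [0,0,0],"gripper": 0},{"dp": [0,-0.038,0.0135],"turn": [0,0,0],"gripper": 0},{"dp": [0,-0.038,0.0135],"turn": [0,0,0],"gripper": 0},{"dp": [0,-0.038,0.0135],"turn": [0,0,0],"gripper": 0},{"dp": [0,-0.038,0.0135],"turn": [0,0,0],"gripper": 0},{"dp": [0,-0.038,0.0135],"turn": [0,0,0],"gripper": 0},{"dp": [0,0,0],"turn": [-0.12,0,0],"gripper": 0},{"dp": [0,0,0],"turn": [-0.12,0,0],"gripper": 0},{"dp": [0,0,0],"turn": [-0.11,0,0],"gripper": 0},{"dp": [0,0,0],"turn": [0,0,0],"gripper": 0},{"dp": [0,0,0],"turn": [0,0,0],"gripper": 0}]'

```text
t: 8.5
position: [0.4638, -0.0684, 0.2797]
orientation: [-0.426, 0.428, -0.562, 0.565]
wrist_force: [-1.2, 0.2, 0.4]
grip_width: 0.0002
```

```bash
cat >> h.py <<'E'
def circ(phi): return np.array([AX[0]+.11*np.cos(phi),AX[1]+.11*np.sin(phi)])
RT=np.stack([-MY,np.array([0,0,-1.]),MX],1)
E
python3 - <<'E'
from h import *
tipst()
T=cams.camera_info('top');im=cams.read_camera('top');cv2.imwrite('pics/t9.png',im)
cv2.imwrite('pics/ct9.png',cv2.resize(im[165:285,300:450],None,fx=5,fy=5,interpolation=cv2.INTER_CUBIC))
phk=np.arctan2(.0426,.1018)
s,P,R=pose();print(P,np.round(R,3))
for d in (28,): 
  c=circ(phk+np.radians(d));print(c);need(np.array([*c,P[2]]),RT)
E
```

```text
t 8.5 tip [-0.1063 -0.0004  0.2687] F [-1.16  0.23  0.36] Fx -1.18 mx in tool [-0.003  0.001  1.   ] q [ 0.41 -0.04 -0.35  1.81 -0.01  1.37 -0.21]
[ 0.46323179 -0.06816978  0.2800637 ] [[-0.271 -0.     0.963]
 [-0.963 -0.005 -0.271]
 [ 0.005 -1.     0.001]]
[ 0.64986041 -0.01536818]
dp tool [-0.1014 -0.0003  0.1653] turn tool [-0.0014 -0.0023  0.0053]
```

View pics/ct9.png

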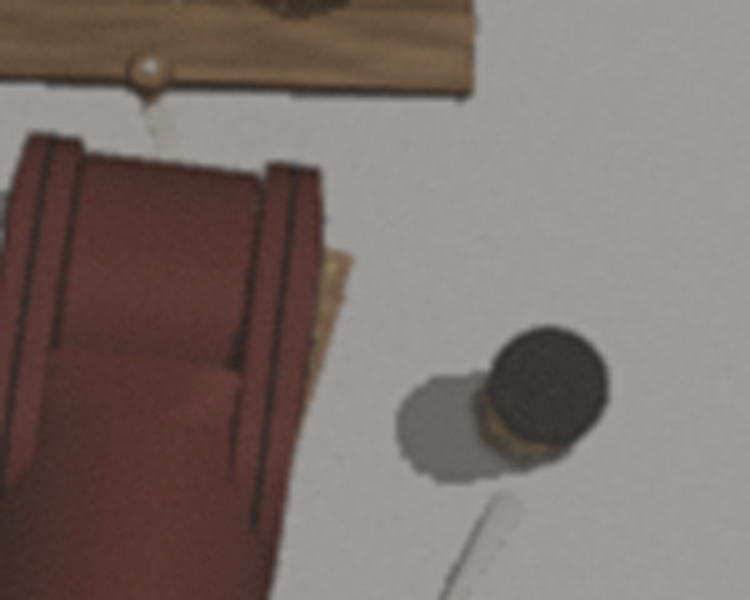

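arm_command --motion '[{"dp": [-0.02,0,0.033],"turn": [0,0,0],"gripper": 0},{"dp": [-0.02,0,0.033],"turn": [0,0,0],"gripper": 0},{"dp": [-0.02,0,0.033],"turn": [0,0,0],"gripper": 0},{"dp": [-0.02,0,0.033],"turn": [0,0,0],"gripper": 0},{"dp": [-0.02,0,0.033],"turn": [0,0,0],"gripper": 0},{"dp": [0,0,0],"turn": [0,0,0],"gripper": 0},{"dp": [0,0,0],"turn": [0,0,0],"gripper": 0}]'

```text
t: 9.25
position: [0.6489, -0.0161, 0.2798]
orientation: [-0.426, 0.429, -0.562, 0.565]
wrist_force: [-0.6, -0.2, 0.3]
grip_width: 0.0001
```

```bash
python3 - <<'E'
from h import *
tipst()
W=cams.camera_info('wrist');cv2.imwrite('pics/w10.png',cams.read_camera('wrist'))
c=circ(np.arctan2(.0426,.1018)+np.radians(28));need(np.array([*c,.196]),RT)
print('expected knob px',proj(W,[.682,-.0579,.205]),'finger tip px',proj(W,pose()[1]+.011*pose()[2][:,1]))
E
```

```text
t 9.25 tip [0.0579 0.0997 0.2688] F [-0.62 -0.17  0.27] Fx -0.55 mx in tool [-0.001  0.001  1.   ] q [ 0.25  0.35 -0.4   1.39  0.14  1.43 -0.42]
dp tool [-0.0021  0.0844  0.0009] turn tool [-0.0012 -0.002   0.0056]
expected knob px [[397.76144152 301.40053047]] finger tip px [[322.8942855  302.32089506]]
```

View pics/w10.png

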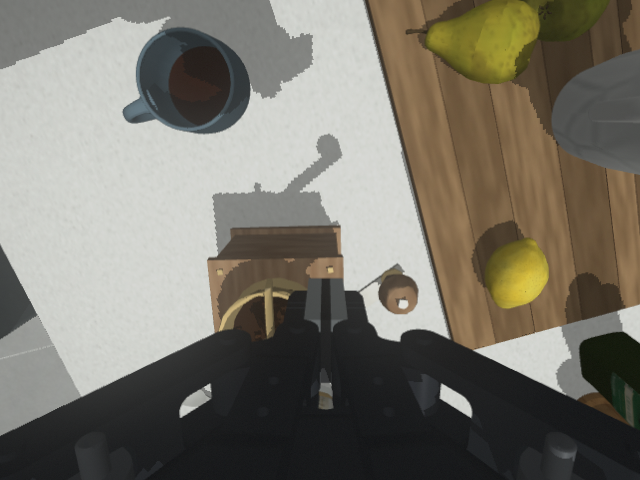

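arm_command --motion '[{"dp": [-0.001,0.022,0.001],"turn": [0,0,0],"gripper": 0},{"dp": [-0.001,0.022,0],"turn": [0,0,0],"gripper": 0},{"dp": [0,0.02,0],"turn": [0,0,0],"gripper": 0},{"dp": [0,0.02,0],"turn": [0,0,0],"gripper": 0},{"dp": [0,0,0],"turn": [0,0,0],"gripper": 0},{"dp": [0,0,0],"turn": [0,0,0],"gripper": 0}]'

```text
t: 9.9
position: [0.65, -0.0161, 0.1972]
orientation: [-0.425, 0.428, -0.562, 0.565]
wrist_force: [0.3, 1.0, -0.4]
grip_width: 0.0003
```

```bash
cat >> h.py <<'E'
def plan(phi0,n,step=-5,z=.196):
    # from current pose to circle at phi0 then n steps
    s,P,R=pose();e=P[:2]-AX;ph=np.degrees(np.arctan2(e[1],e[0]));F=np.array(s['wrist_force'])
    print('t',round(s['t'],2),'finger r %.4f phi %.1f z %.4f'%(np.hypot(*e),ph,P[2]),'F',np.round(F,1),'q',np.round(s['q'],2))
    tgt=[np.array([*circ(np.radians(phi0+step*(i+1))),z]) for i in range(n)]
    p=P
    for i,tg in enumerate(tgt):
        print(np.round(R.T@(tg-p),4).tolist(), end=' ');p=tg
    print()
E
python3 - <<'E'
from h import *
tipst()
plan(50.6,4)
cv2.imwrite('pics/w11.png',cams.read_camera('wrist'));cv2.imwrite('pics/s11.png',cams.read_camera('scene')[140:300,220:420].repeat(4,0).repeat(4,1)[:600,:800])
E
```

```text
t 9.9 tip [0.059  0.1    0.1862] F [ 0.32  0.95 -0.35] Fx 0.05 mx in tool [-0.003  0.001  1.   ] q [ 0.25  0.39 -0.39  1.51  0.16  1.28 -0.43]
t 9.9 finger r 0.1096 phi 50.4 z 0.1972 F [ 0.3  1.  -0.4] q [ 0.25  0.39 -0.39  1.51  0.16  1.28 -0.43]
[0.0037, 0.0012, 0.0085] [0.005, 0.0, 0.0082] [0.0057, 0.0, 0.0077] [0.0063, 0.0, 0.0072]
```

View pics/w11.png

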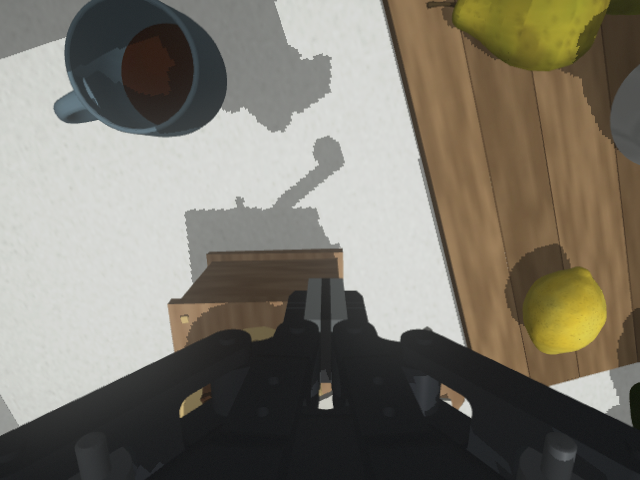

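View pics/s11.png

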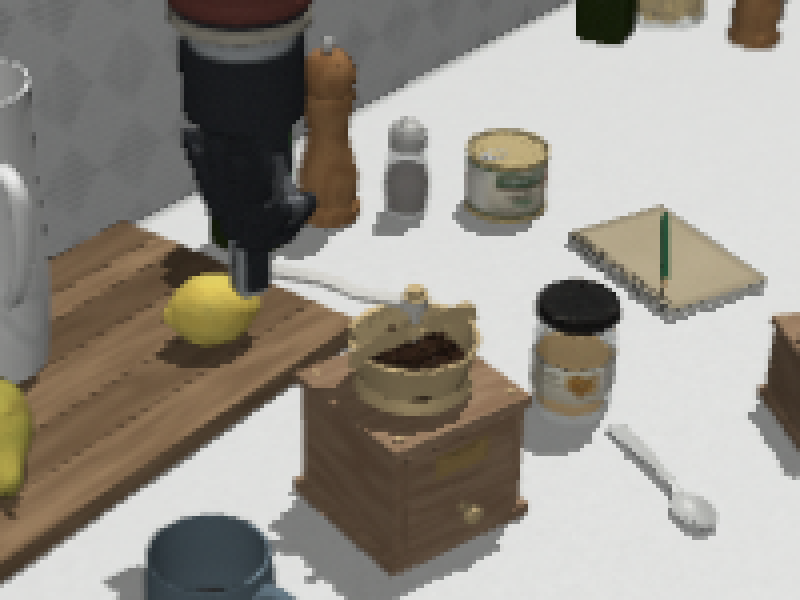

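```bash
python3 - <<'E'
from h import *
plan(50.6,12)
E
```

```text
t 10.0 finger r 0.1103 phi 50.2 z 0.1979 F [ 0.2 -0.  -0.2] q [ 0.25  0.39 -0.39  1.5   0.16  1.28 -0.43]
[0.0042, 0.0019, 0.0077] [0.005, 0.0, 0.0082] [0.0057, 0.0, 0.0077] [0.0063, 0.0, 0.0072] [0.0069, 0.0001, 0.0066] [0.0075, 0.0001, 0.006] [0.008, 0.0001, 0.0053] [0.0084, 0.0001, 0.0046] [0.0088, 0.0001, 0.0039] [0.0091, 0.0001, 0.0031] [0.0093, 0.0001, 0.0023] [0.0095, 0.0001, 0.0015]
```

arm_command --motion '[{"dp": [0.0042,0.001,0.0077],"turn": [0,0,0],"gripper": 0},{"dp": [0.005,0,0.0082],"turn": [0,0,0],"gripper": 0},{"dp": [0.0057,0,0.0077],"turn": [0,0,0],"gripper": 0},{"dp": [0.0063,0,0.0072],"turn": [0,0,0],"gripper": 0},{"dp": [0.0069,0,0.0066],"turn": [0,0,0],"gripper": 0},{"dp": [0.0075,0,0.006],"turn": [0,0,0],"gripper": 0},{"dp": [0.008,0,0.0053],"turn": [0,0,0],"gripper": 0},{"dp": [0.0084,0,0.0046],"turn": [0,0,0],"gripper": 0},{"dp": [0,0,0],"turn": [0,0,0],"gripper": 0}]'

```text
t: 10.9
position: [0.6879, -0.0825, 0.1949]
orientation: [-0.424, 0.428, -0.563, 0.566]
wrist_force: [-0.6, -0.3, 0.1]
grip_width: -0.0003
```

```bash
python3 - <<'E'
from h import *
plan(10.6,12)
cv2.imwrite('pics/w12.png',cams.read_camera('wrist'));cv2.imwrite('pics/s12.png',cams.read_camera('scene')[140:300,220:420].repeat(4,0).repeat(4,1)[:600,:800])
E
```

```text
t 10.9 finger r 0.1092 phi 9.5 z 0.1949 F [-0.6 -0.3  0.1] q [ 0.31  0.47 -0.36  1.39  0.17  1.31 -0.34]
[0.0065, -0.001, 0.0037] [0.0091, 0.0001, 0.0031] [0.0093, 0.0001, 0.0023] [0.0095, 0.0001, 0.0015] [0.0096, 0.0001, 0.0007] [0.0096, 0.0001, -0.0002] [0.0095, 0.0001, -0.001] [0.0094, 0.0001, -0.0018] [0.0092, 0.0001, -0.0027] [0.009, 0.0001, -0.0034] [0.0086, 0.0001, -0.0042] [0.0082, 0.0001, -0.0049]
```

View pics/s12.png

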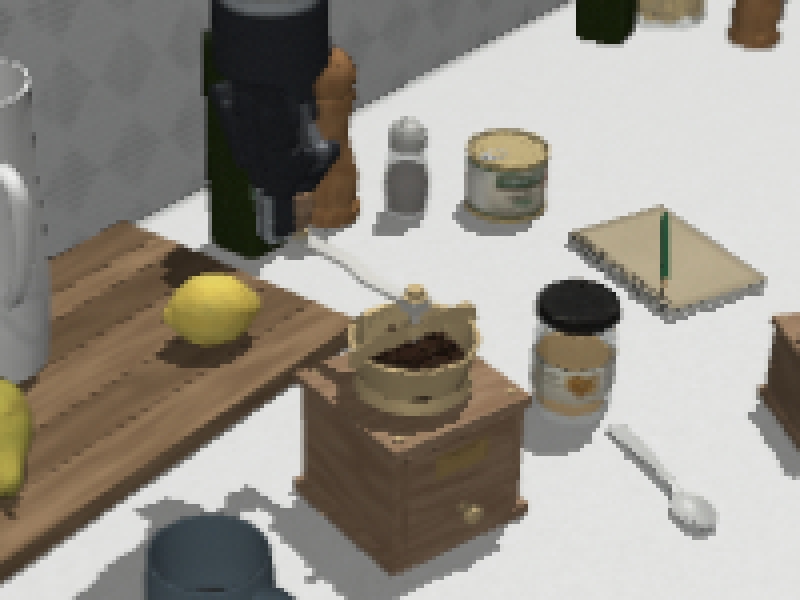

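arm_command --motion '[{"dp": [0.0075,-0.001,0.0037],"turn": [0,0,0],"gripper": 0},{"dp": [0.0091,0,0.0031],"turn": [0,0,0],"gripper": 0},{"dp": [0.0093,0,0.0023],"turn": [0,0,0],"gripper": 0},{"dp": [0.0095,0,0.0015],"turn": [0,0,0],"gripper": 0},{"dp": [0.0096,0,0.0007],"turn": [0,0,0],"gripper": 0},{"dp": [0.0096,0,-0.0002],"turn": [0,0,0],"gripper": 0},{"dp": [0.0095,0,-0.001],"turn": [0,0,0],"gripper": 0},{"dp": [0.0094,0,-0.0018],"turn": [0,0,0],"gripper": 0},{"dp": [0.0092,0,-0.0027],"turn": [0,0,0],"gripper": 0},{"dp": [0.009,0,-0.0034],"turn": [0,0,0],"gripper": 0},{"dp": [0.0086,0,-0.0042],"turn": [0,0,0],"gripper": 0},{"dp": [0.0082,0,-0.0049],"turn": [0,0,0],"gripper": 0}]'

```text
t: 12.2
position: [0.6511, -0.1833, 0.1967]
orientation: [-0.425, 0.428, -0.563, 0.565]
wrist_force: [1.2, 0.8, 0.4]
grip_width: 0.0003
```

```bash
python3 - <<'E'
from h import *
plan(-49.4,12)
cv2.imwrite('pics/w13.png',cams.read_camera('wrist'));cv2.imwrite('pics/s13.png',cams.read_camera('scene')[140:300,220:420].repeat(4,0).repeat(4,1)[:600,:800])
E
```

```text
t 12.2 finger r 0.1090 phi -49.4 z 0.1967 F [1.2 0.8 0.4] q [ 0.45  0.43 -0.33  1.44  0.15  1.3  -0.17]
[0.0082, 0.0007, -0.0049] [0.0072, 0.0, -0.0063] [0.0066, 0.0, -0.0069] [0.006, 0.0, -0.0075] [0.0053, 0.0, -0.008] [0.0046, 0.0, -0.0084] [0.0039, 0.0, -0.0088] [0.0031, 0.0, -0.0091] [0.0023, 0.0, -0.0093] [0.0015, 0.0, -0.0095] [0.0006, 0.0, -0.0096] [-0.0002, -0.0, -0.0096]
```

View pics/s13.png

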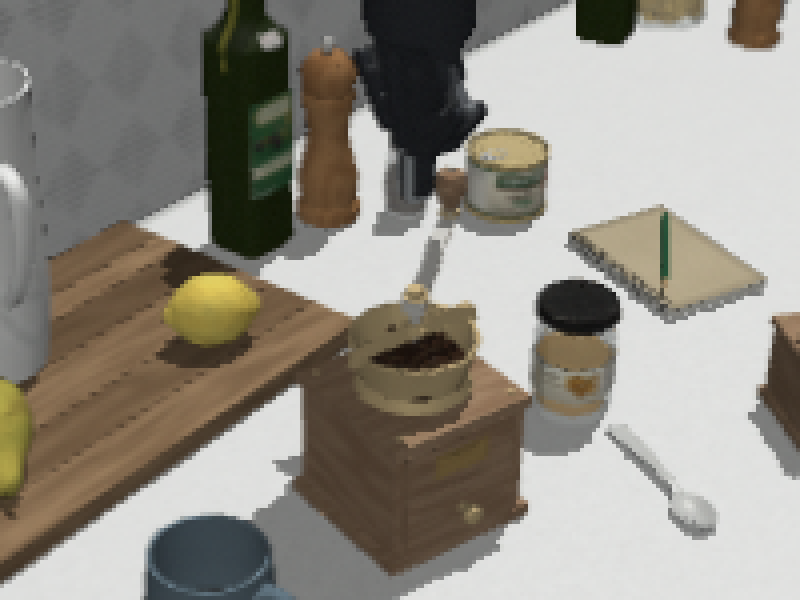

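View pics/w13.png

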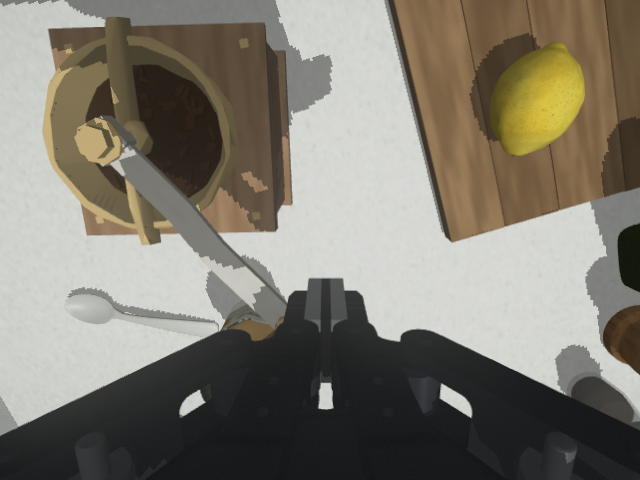

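Drawer still shut, mill in place, and the knob (scene crop 452,190) runs just ahead of the finger. I carry on round.

arm_command --motion '[{"dp": [0.0079,0,-0.0056],"turn": [0,0,0],"gripper": 0},{"dp": [0.0072,0,-0.0063],"turn": [0,0,0],"gripper": 0},{"dp": [0.0066,0,-0.0069],"turn": [0,0,0],"gripper": 0},{"dp": [0.006,0,-0.0075],"turn": [0,0,0],"gripper": 0},{"dp": [0.0053,0,-0.008],"turn": [0,0,0],"gripper": 0},{"dp": [0.0046,0,-0.0084],"turn": [0,0,0],"gripper": 0},{"dp": [0.0039,0,-0.0088],"turn": [0,0,0],"gripper": 0},{"dp": [0.0031,0,-0.0091],"turn": [0,0,0],"gripper": 0},{"dp": [0.0023,0,-0.0093],"turn": [0,0,0],"gripper": 0},{"dp": [0.0015,0,-0.0095],"turn": [0,0,0],"gripper": 0},{"dp": [0.0006,0,-0.0096],"turn": [0,0,0],"gripper": 0},{"dp": [-0.0002,0,-0.0096],"turn": [0,0,0],"gripper": 0}]'

```text
t: 13.5
position: [0.5428, -0.2026, 0.1969]
orientation: [-0.425, 0.428, -0.563, 0.565]
wrist_force: [1.7, 0.3, 0.7]
grip_width: -0.0005
```

```bash
python3 - <<'E'
from h import *
plan(-109.4,12)
cv2.imwrite('pics/w14.png',cams.read_camera('wrist'))
E
```

```text
t 13.5 finger r 0.1087 phi -110.1 z 0.1969 F [1.7 0.3 0.7] q [ 0.57  0.24 -0.34  1.69  0.09  1.23 -0.07]
[0.0004, 0.0009, -0.0082] [-0.0019, -0.0, -0.0094] [-0.0027, -0.0, -0.0092] [-0.0035, -0.0, -0.0089] [-0.0042, -0.0, -0.0086] [-0.005, -0.0, -0.0082] [-0.0057, -0.0, -0.0077] [-0.0063, -0.0, -0.0072] [-0.0069, -0.0, -0.0066] [-0.0075, -0.0, -0.006] [-0.008, -0.0, -0.0053] [-0.0084, -0.0, -0.0046]
```

View pics/w14.png

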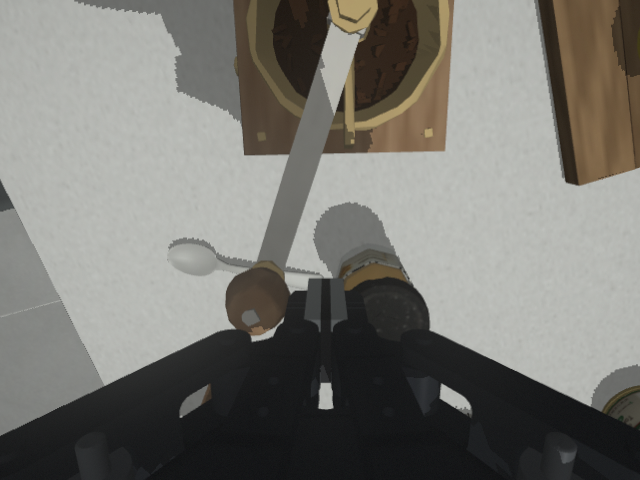

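arm_command --motion '[{"dp": [-0.0003,0,-0.0093],"turn": [0,0,0],"gripper": 0},{"dp": [-0.0019,0,-0.0094],"turn": [0,0,0],"gripper": 0},{"dp": [-0.0027,0,-0.0092],"turn": [0,0,0],"gripper": 0},{"dp": [-0.0035,0,-0.0089],"turn": [0,0,0],"gripper": 0},{"dp": [-0.0042,0,-0.0086],"turn": [0,0,0],"gripper": 0},{"dp": [-0.005,0,-0.0082],"turn": [0,0,0],"gripper": 0},{"dp": [-0.0057,0,-0.0077],"turn": [0,0,0],"gripper": 0},{"dp": [-0.0063,0,-0.0072],"turn": [0,0,0],"gripper": 0},{"dp": [-0.0069,0,-0.0066],"turn": [0,0,0],"gripper": 0},{"dp": [-0.0075,0,-0.006],"turn": [0,0,0],"gripper": 0},{"dp": [-0.008,0,-0.0053],"turn": [0,0,0],"gripper": 0},{"dp": [-0.0084,0,-0.0046],"turn": [0,0,0],"gripper": 0}]'

```text
t: 14.75
position: [0.472, -0.1193, 0.1966]
orientation: [-0.425, 0.428, -0.563, 0.565]
wrist_force: [1.0, -1.3, 0.1]
grip_width: -0.0001
```

```bash
python3 - <<'E'
from h import *
plan(-169.4,12)
cv2.imwrite('pics/w15.png',cams.read_camera('wrist'));cv2.imwrite('pics/s15.png',cams.read_camera('scene')[140:300,220:420].repeat(4,0).repeat(4,1)[:600,:800])
E
```

```text
t 14.75 finger r 0.1098 phi -170.2 z 0.1966 F [ 1.  -1.3  0.1] q [ 0.54  0.06 -0.39  1.89  0.03  1.2  -0.14]
[-0.0074, 0.0005, -0.0034] [-0.0091, -0.0, -0.0031] [-0.0093, -0.0, -0.0023] [-0.0095, -0.0001, -0.0015] [-0.0096, -0.0001, -0.0006] [-0.0096, -0.0001, 0.0002] [-0.0095, -0.0001, 0.001] [-0.0094, -0.0001, 0.0019] [-0.0092, -0.0001, 0.0027] [-0.0089, -0.0, 0.0035] [-0.0086, -0.0, 0.0042] [-0.0082, -0.0, 0.005]
```

View pics/w15.png

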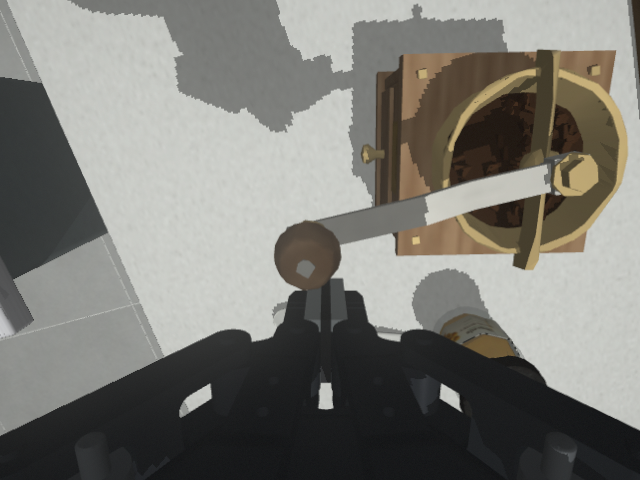

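View pics/s15.png

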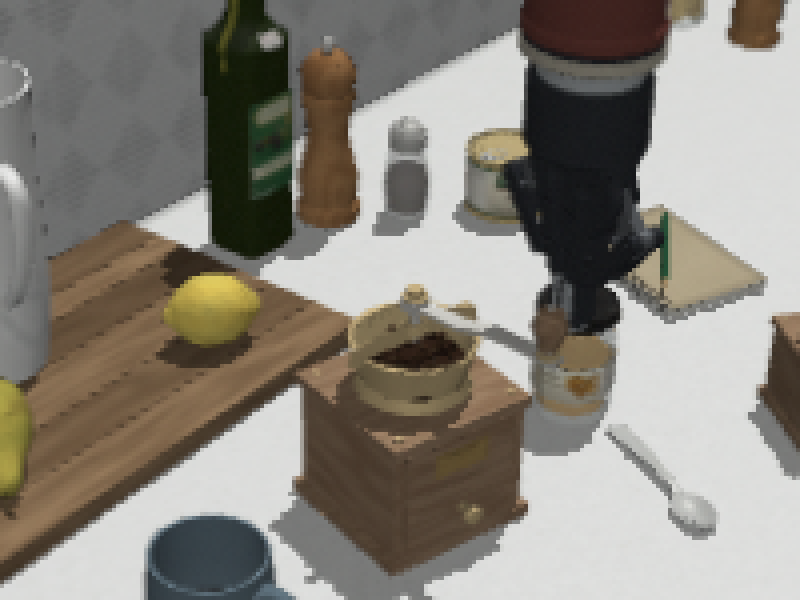

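arm_command --motion '[{"dp": [-0.0084,0,-0.0036],"turn": [0,0,0],"gripper": 0},{"dp": [-0.0091,0,-0.0031],"turn": [0,0,0],"gripper": 0},{"dp": [-0.0093,0,-0.0023],"turn": [0,0,0],"gripper": 0},{"dp": [-0.0095,0,-0.0015],"turn": [0,0,0],"gripper": 0},{"dp": [-0.0096,0,-0.0006],"turn": [0,0,0],"gripper": 0},{"dp": [-0.0096,0,0.0002],"turn": [0,0,0],"gripper": 0},{"dp": [-0.0095,0,0.001],"turn": [0,0,0],"gripper": 0},{"dp": [-0.0094,0,0.0019],"turn": [0,0,0],"gripper": 0},{"dp": [-0.0092,0,0.0027],"turn": [0,0,0],"gripper": 0},{"dp": [-0.0089,0,0.0035],"turn": [0,0,0],"gripper": 0},{"dp": [-0.0086,0,0.0042],"turn": [0,0,0],"gripper": 0},{"dp": [-0.0082,0,0.005],"turn": [0,0,0],"gripper": 0}]'

```text
t: 16.05
position: [0.5095, -0.0162, 0.1959]
orientation: [-0.425, 0.429, -0.563, 0.565]
wrist_force: [-0.5, -1.8, 0.5]
grip_width: -0.0
```

```bash
python3 - <<'E'
from h import *
plan(-229.4,12)
cv2.imwrite('pics/w16.png',cams.read_camera('wrist'))
E
```

```text
t 16.05 finger r 0.1100 phi 130.0 z 0.1959 F [-0.5 -1.8  0.5] q [ 0.41  0.11 -0.49  1.84  0.06  1.2  -0.38]
[-0.0067, -0.0001, 0.005] [-0.0072, -0.0, 0.0063] [-0.0066, -0.0, 0.0069] [-0.006, -0.0, 0.0075] [-0.0053, -0.0, 0.008] [-0.0046, -0.0, 0.0084] [-0.0039, -0.0, 0.0088] [-0.0031, -0.0, 0.0091] [-0.0023, -0.0, 0.0093] [-0.0015, -0.0, 0.0095] [-0.0006, -0.0, 0.0096] [0.0002, -0.0, 0.0096]
```

View pics/w16.png

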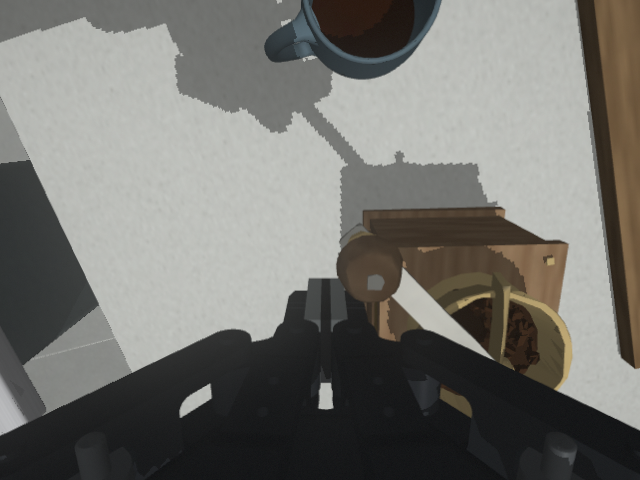

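arm_command --motion '[{"dp": [-0.0075,0,0.0056],"turn": [0,0,0],"gripper": 0},{"dp": [-0.0072,0,0.0063],"turn": [0,0,0],"gripper": 0},{"dp": [-0.0066,0,0.0069],"turn": [0,0,0],"gripper": 0},{"dp": [-0.006,0,0.0075],"turn": [0,0,0],"gripper": 0},{"dp": [-0.0053,0,0.008],"turn": [0,0,0],"gripper": 0},{"dp": [-0.0046,0,0.0084],"turn": [0,0,0],"gripper": 0},{"dp": [-0.0039,0,0.0088],"turn": [0,0,0],"gripper": 0},{"dp": [-0.0031,0,0.0091],"turn": [0,0,0],"gripper": 0},{"dp": [-0.0023,0,0.0093],"turn": [0,0,0],"gripper": 0},{"dp": [-0.0015,0,0.0095],"turn": [0,0,0],"gripper": 0},{"dp": [-0.0006,0,0.0096],"turn": [0,0,0],"gripper": 0},{"dp": [0.0002,0,0.0096],"turn": [0,0,0],"gripper": 0}]'

```text
t: 17.3
position: [0.6178, 0.0027, 0.1957]
orientation: [-0.425, 0.428, -0.563, 0.565]
wrist_force: [-0.8, -0.8, 0.1]
grip_width: 0.0
```

```bash
python3 - <<'E'
from h import *
plan(-289.4,7)
cv2.imwrite('pics/w17.png',cams.read_camera('wrist'))
E
```

```text
t 17.3 finger r 0.1098 phi 70.0 z 0.1957 F [-0.8 -0.8  0.1] q [ 0.31  0.34 -0.49  1.59  0.17  1.26 -0.48]
[0.0008, -0.0003, 0.0084] [0.0019, 0.0, 0.0094] [0.0027, 0.0, 0.0092] [0.0035, 0.0, 0.0089] [0.0042, 0.0, 0.0086] [0.005, 0.0, 0.0082] [0.0057, 0.0, 0.0077]
```

View pics/w17.png

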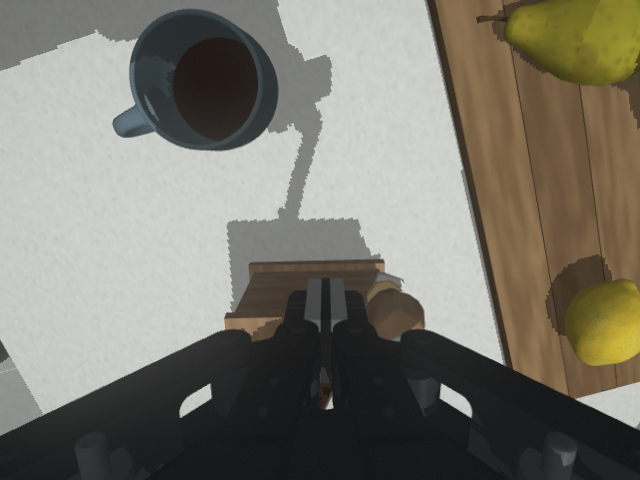

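```bash
python3 - <<'E'
from h import *
W=cams.camera_info('wrist')
p=onz(W,397,315,.205);e=p[:2]-AX;print(p,np.hypot(*e),np.degrees(np.arctan2(e[1],e[0])))
W=cams.camera_info('scene');im=cams.read_camera('scene');cv2.imwrite('pics/s17.png',im[140:300,220:420].repeat(4,0).repeat(4,1)[:600,:800])
E
```

```text
[ 0.6448455  -0.00130625  0.205     ] 0.11839949384869819 56.90733446856643
```

View pics/s17.png

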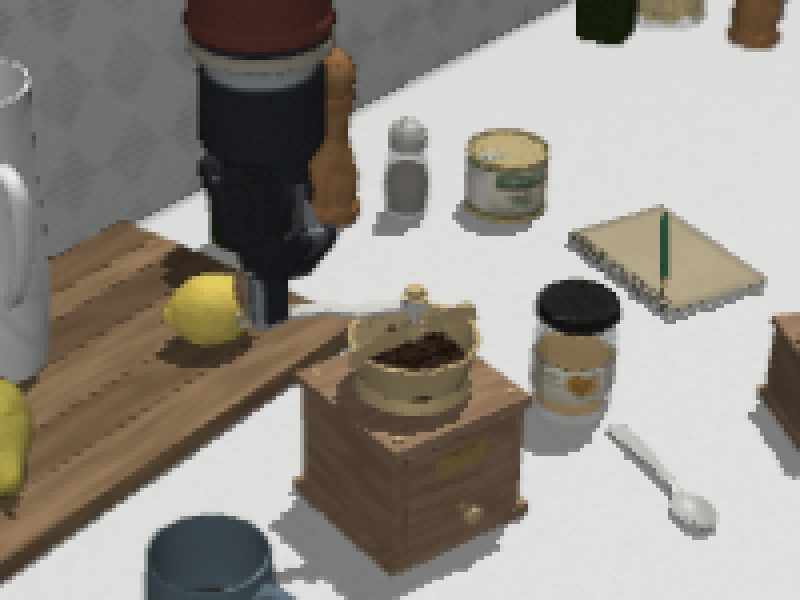

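arm_command --motion '[{"dp": [0.001,0,0.0094],"turn": [0,0,0],"gripper": 0},{"dp": [0.0019,0,0.0094],"turn": [0,0,0],"gripper": 0},{"dp": [0.0027,0,0.0092],"turn": [0,0,0],"gripper": 0},{"dp": [0.0035,0,0.0089],"turn": [0,0,0],"gripper": 0},{"dp": [0.0042,0,0.0086],"turn": [0,0,0],"gripper": 0},{"dp": [0.005,0,0.0082],"turn": [0,0,0],"gripper": 0},{"dp": [0.0057,0,0.0077],"turn": [0,0,0],"gripper": 0},{"dp": [0,0,0],"turn": [0,0,0],"gripper": 0},{"dp": [0,0,0],"turn": [0,0,0],"gripper": 0}]'

```text
t: 18.3
position: [0.6697, -0.037, 0.1957]
orientation: [-0.425, 0.428, -0.563, 0.565]
wrist_force: [-0.3, 0.4, 0.5]
grip_width: -0.0
```

```bash
python3 - <<'E'
from h import *
plan(-324.4,1)
im=cams.read_camera('scene');cv2.imwrite('pics/s18.png',im[140:300,220:420].repeat(4,0).repeat(4,1)[:600,:800])
E
```

```text
t 18.3 finger r 0.1098 phi 35.4 z 0.1957 F [-0.3  0.4  0.5] q [ 0.32  0.44 -0.46  1.45  0.2   1.3  -0.43]
[0.0059, -0.0002, 0.007]
```

View pics/s18.png

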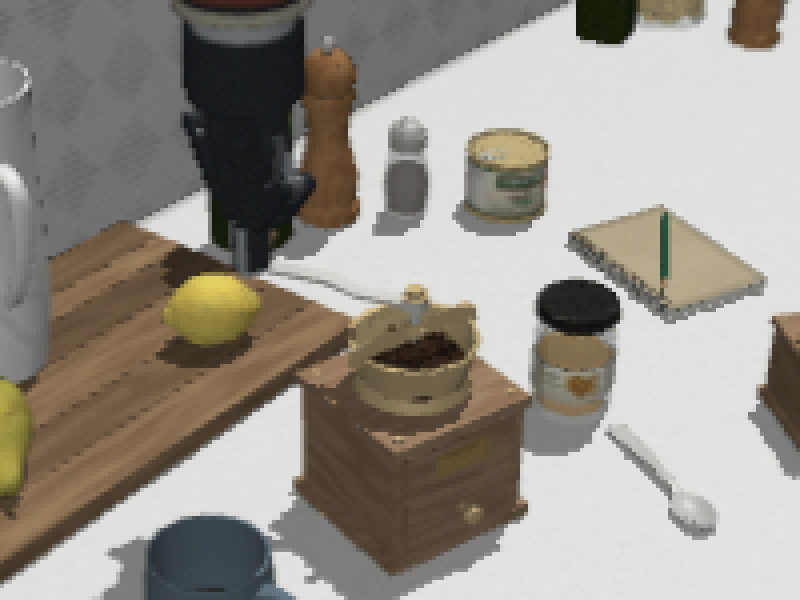

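arm_command --motion '[{"dp": [-0.005,0,-0.008],"turn": [0,0,0],"gripper": 0},{"dp": [-0.008,0,-0.012],"turn": [0,0,0],"gripper": 0},{"dp": [0,-0.04,0],"turn": [0,0,0],"gripper": 0},{"dp": [0,-0.04,0],"turn": [0,0,0],"gripper": 0},{"dp": [0,-0.04,0],"turn": [0,0,0],"gripper": 0},{"dp": [-0.04,0,-0.01],"turn": [0,0,0],"gripper": 0},{"dp": [-0.04,0,-0.01],"turn": [0,0,0],"gripper": 0},{"dp": [-0.04,0,-0.01],"turn": [0,0,0],"gripper": 0},{"dp": [-0.04,0,-0.01],"turn": [0,0,0],"gripper": 0},{"dp": [-0.04,0,-0.01],"turn": [0,0,0],"gripper": 0},{"dp": [-0.04,0,0],"turn": [0,0,0],"gripper": 0},{"dp": [0,0,0],"turn": [0,0,0],"gripper": 0}]'

```text
t: 19.55
position: [0.6681, 0.235, 0.3138]
orientation: [0.428, -0.431, 0.562, -0.561]
wrist_force: [-0.4, 0.4, 0.5]
grip_width: 0.0004
```

```bash
python3 - <<'E'
from h import *
tipst()
im=cams.read_camera('top');cv2.imwrite('pics/t19.png',im)
cv2.imwrite('pics/ct19.png',cv2.resize(im[165:285,300:450],None,fx=5,fy=5,interpolation=cv2.INTER_CUBIC))
im=cams.read_camera('scene')[180:300,260:410];cv2.imwrite('pics/s19.png',cv2.resize(im,None,fx=5,fy=5,interpolation=cv2.INTER_CUBIC))
E
```

```text
t 19.55 tip [0.009  0.3469 0.3028] F [-0.36  0.36  0.52] Fx -0.45 mx in tool [ 0.007 -0.003  1.   ] q [-0.05  0.49 -0.55  1.15  0.25  1.56 -0.82]
```

View pics/ct19.png

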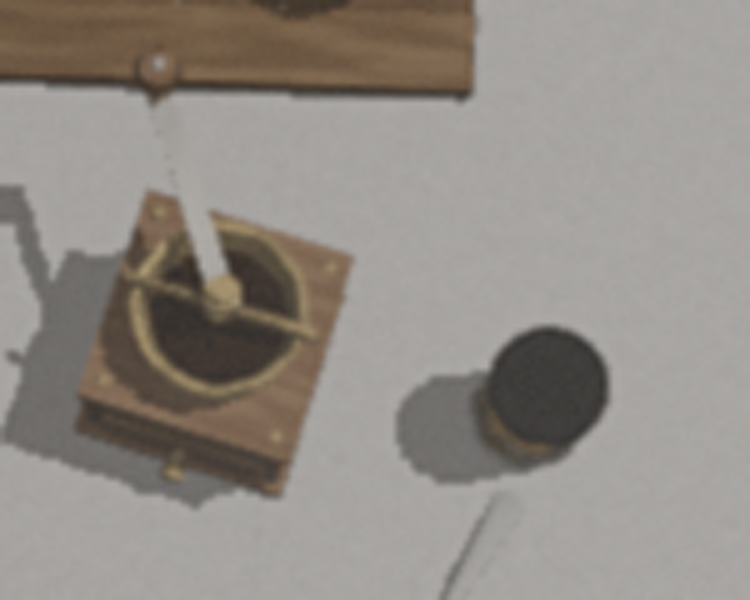

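View pics/s19.png

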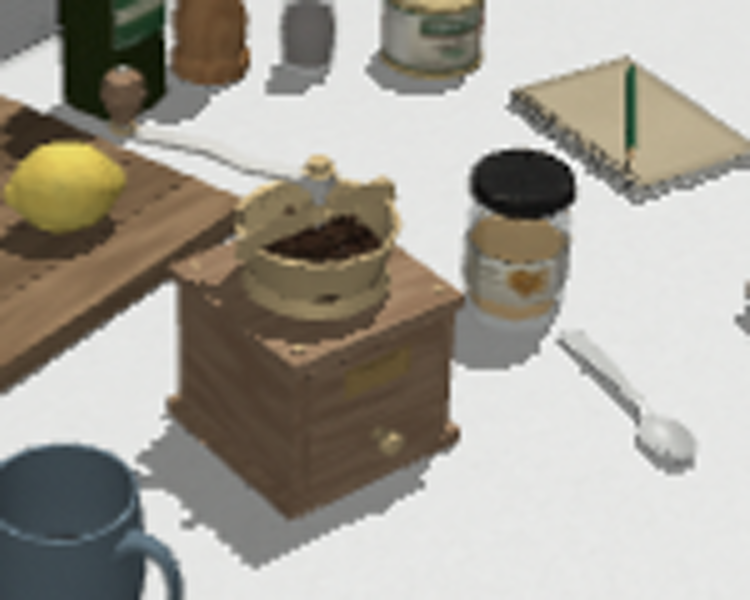

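```bash
python3 - <<'E'
from h import *
T=cams.camera_info('top');S=cams.camera_info('scene')
t=lambda u,v:(300+(u+.5)/5-.5,165+(v+.5)/5-.5)
s=lambda u,v:(260+(u+.5)/5-.5,180+(v+.5)/5-.5)
p,r=tri(T,t(175,472),S,s(390,441));e=p-M(0,0,0);print(p,r,e@MX,e@MY)
p,r=tri(T,t(157,70),S,s(124,90));e=p[:2]-AX;print(p,r,np.hypot(*e),np.degrees(np.arctan2(e[1],e[0])))
print(workorder.finish_job())
E
```

```text
[ 0.51420926 -0.08448181  0.03696549] 0.0015287139870435594 -0.06786804381456045 -0.0022996843189776375
[ 0.6834556  -0.06155492  0.20098832] 0.0008626970495232406 0.11035595935775801 20.665051043863713
the job is handed in; nothing more can be done
None
```

I pushed the drawer shut with the closed fingertip on its knob, then pushed the crank knob one full turn clockwise. I backed the finger off, lifted clear, and handed the job in at about 20 s.

- **Drawer:** the knob face moved from about 98 to 68 mm in front of the crank axis, and the drawer front looks flush in both views. At the end stop the push rose briefly to about 13 N, more than the gentle 3 N I had aimed for and the top of the mill's 7 to 13 N sliding range. The wrist force also showed about 11 N upward there, which I did not explain. I backed off at once.
- **Crank:** the knob started at 22.6° and ended at 20.7°, so it turned about 362°. Wrist force stayed within about 2 N, close to sensor noise, at every check during the turn.
- **Surroundings:** in the final top and scene views the mill's corners, the jar, the spoon and the visible part of the mug are at the same pixels as at the start.

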